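Restore bench power: touch-latch cover and tripped breaker

TASK

The bench power has tripped. Press the near edge of the smoked cover of the bench power box until its touch catch lets go, take the fingers away so that the cover springs ajar by itself, then push it up from under that edge and right over with the fingertips, without forcing it, until it lies back open on its own. Then push the blue toggle of the tripped breaker over to on (toward the hinge), leaving the black toggle on and the things around the box where they lie (nothing is to be picked up), and come away from everything.

Things in the scene. Friction and masses are not known exactly. Their poses are not given: they have to be found in the camera images.
- power_box: Ivory bench power box screwed to the bench, 190 (its x) x 210 (its y) mm, top deck 100 mm high; origin under its centre, x from its front (toward the robot) to the cover's hinge, y along the breaker row. The cover lies in a well in the deck (x -58 to 62, y -83 to 83 mm): floor at height 62, white breaker faces at height 68, x -20 to 24 mm. In front of the cover lies a flat deck strip 37 mm wide.
- cover (a joint): Cover angle, rad: 0 shut and latched, + opens up; stops at -0.045 (pressed in) and 2.1 (leaning back). Smoked window in a grey frame, 6 mm thick, 162 mm wide, about 180 g, damped hinge. Free edge pressed 2 mm (2-3 N; bottoms at 5 mm): the catch lets go for good and a spring lifts the cover to 0.65 rad. It falls back to 0.65 unless pushed past 1.57, then sinks to 2.1 and stays.
- cover_hinge (a point): Fixed point on the cover's hinge axis at mid width, height 101 mm, box x +66 mm, y 0; axes of the box, the hinge axis along its y. The cover reaches from 6 to 122 mm from this axis; shut, its top is at height 104 mm.
- cover_press (a point): Middle of the three black ridges on the cover's top face, 112 mm from the hinge and 10 mm from the free edge: the spot to press. Moves with the cover; its z is the cover's outward normal.
- cover_edge (a point): Middle of the cover's free edge (the near one when shut), half way through its thickness, 122 mm from the hinge axis; at 0.65 rad it stands 74 mm above the axis. Moves with the cover.
- rcd_toggle (a joint): Angle of the blue toggle of the tripped four-module breaker, rad: 0 off (leaning 0.65 rad toward the front), 0.65 upright, 1.3 on (leaning 0.65 rad toward the hinge). Turns stiffly (about 1.5 N at the tip) and stays where it is left.
- rcd_pivot (a point): Fixed point on the blue toggle's pivot axis (along box y), height 66 mm, box x +2 mm, box y +36 mm; axes of the box.
- rcd_tip (a point): Middle of the tip of the blue toggle, 18 mm from the pivot; the toggle is a bar 24 mm wide and 7 mm thick. Moves with it.
- mcb_toggle (a joint): Angle of the black toggle of the narrower breaker, same sense: it starts on (about 1.25) and must stay on. Bar 27 mm wide, same height and length, its pivot at box y -36 mm.
- tester: Black handheld tester lying on the bench beside the box, 125 x 75 x 22 mm; origin under its centre.
- tape_roll: Roll of tan masking tape lying flat beside the box, 96 mm across, 24 mm high; origin under its centre.
- screwdriver: Screwdriver with a red handle, 170 mm long, lying across in front of the box; origin under the middle.
- adapter: Brass coaxial adapter standing behind the box, 18 mm across, 34 mm high; origin under its centre.
Not all that is in view belongs to the job. Of the things shaped like the adapter, the brass one is meant.

How it is judged:
On the way, in this order (a step that is already met when the one before it is completed fails the run):
1. the catch lets go and the cover stands ajar by itself, no finger on it (value of joint cover between 0.4 and 0.9 rad and contact force between the fingers and cover below 0.05 N), for 0.2 s.
2. the cover is pushed past upright and lies back open (value of joint cover above 1.9 rad), for 0.2 s.
3. the blue toggle is pushed over to on (value of joint rcd_toggle above 1 rad), for 0.1 s.
At the end, for the whole second after the job is handed in: The cover lies back open (over 1.9 rad), the blue toggle is on (over 1.0 rad), the black toggle still on (over 1.0 rad), and tester, tape, screwdriver and adapter within 20 mm of where they were, the adapter upright (value of joint cover above 1.9 rad and value of joint each of rcd_toggle, mcb_toggle above 1 rad and distance of each of tester, tape_roll, screwdriver, adapter from where it was at the start of the episode below 0.02 m and angle between adapter's own z axis and vertical below 0.2 rad); the robot touches nothing.
It fails at once if the black toggle is switched off (value of joint mcb_toggle below 0.65 rad).
It fails at once if a thing lying around the box is shoved or lifted (distance of any of tester, tape_roll, screwdriver, adapter from where it was at the start of the episode above 0.03 m).
It fails at once if the cover is hit or forced hard (contact force between the fingers and cover above 45 N).
It also fails if it takes over 51 s, if anything falls off the work surface, if the arm or the gripper's body presses on something with over 40 N, if the wrist force passes 120 N, or if a joint passes its speed limit or range.

ROBOT

A 6-joint arm with a two-finger parallel gripper is mounted at the origin on the work surface. World frame = base frame: x ahead of the robot, y to its left, z up, the work surface at z = 0. Lengths are in m, angles in rad, forces in N, time in s.
With the tool pointing down it reaches from about 0.375 to 0.975 m from the base axis. Payload 3.8 kg.
Tool frame: the origin (TCP) lies midway between the tips of the shut fingers; the grasp point (between the pads) lies 19 mm behind it; x points along the fingers, y is the direction in which the jaws open and shut, and the axes are right-handed (so a half turn about x gives the same grasp; the last joint's range is limited). The gripper opens to 88 mm and grips with 3 to 60 N. Pads are 18 mm wide; open, the fingers measure 123 mm over their backs; the gripper's body (75 mm by 187 mm) begins 45 mm behind the grasp point.
Start: joints at [1.27, 0.264, 1.604, -0, 1.274, -0.037], TCP at [0.176, 0.652, 0.239] pointing down, gripper open.
Joint ranges: [-2.63, 2.63], [-0.94, 2.18], [0.31, 2.57], [-1.31, 4.45], [0, 2.66], [-2.55, 2.55]. Speed limits (rad/s): [2.57, 2.57, 3.14, 3.14, 3.14, 3.14].

INTERFACE

Orientations are given as a rotation vector (axis times angle).
In Python, from cell import manip, inverse_kinematics, cams, order gives the robot as it stands. Calls block until the motion is done:
- manip.move_pose(position, orientation): joint-space move of the TCP to a pose.
- manip.move_linear(position, rate=0.15, rot=None): straight line of the TCP; rot=None keeps the orientation; rate is the mean speed in m/s.
- manip.set_joints(angles): joint-space move.
- manip.set_gripper(opening, force=None): finger opening in m; force is the grip in N (None keeps the last); returns when the fingers have stopped.
- manip.dwell(seconds).
- inverse_kinematics(position, orientation): joint angles nearest the present ones, or None.
- manip.state(): the state.
- cams.capture(name): name is "scene" or "top"; returns a dict with "image" (384x512x3 uint8, blue, green, red), "z_map" (384x512 float32, m along the optical axis (not along the pixel's ray), 0 where there is no reading), "intrinsics" (3x3 intrinsics, pixels), "position" and "orientation" of the camera in the world. Camera axes: x right, y down, z forward; pixel columns grow to the right and rows downward; lengths in m; the calibration is good to about 2 mm. A picture is of the moment at which its call begins.
A pose or a line that the arm cannot do raises manip.IKError and nothing moves.
- order.close_job(): hands the job in, once; it reports no verdict.
The state is a dict: "clock": time; "joint_pos": joint angles; "joint_velocities": joint speeds; "tau": joint torques, N m; "tool_pos": TCP position; "tcp_rot": TCP orientation; "contact_force": force on the tool from outside, world axes, zero at the start; "moment": the same for the moment, N m; "gripper_width": finger opening in m.
Only numpy, scipy, OpenCV 4.12 (cv2) and the standard library are available. Lean on these libraries where they do the work, as an engineer would, in place of code of your own. Each camera call takes 0.05 s, during which the arm holds its last target.

## Working session

There is one attempt and no reset: what is moved stays moved. The work goes in short steps, each a Python script; the robot and the scene stay as the last script left them, time stands still between calls to the robot, and variables do not carry over. Pictures are saved under pics/ and viewed, and the job is handed in when it is done.

```bash
ls; mkdir -p pics
python3 - <<'E'
from cell import manip, cams
import cv2,numpy as np
for n in("scene","top"):
    c=cams.capture(n); cv2.imwrite(f"pics/{n}0.png",c["image"]); np.savez(f"{n}0.npz",**c)
    print(n,c["intrinsics"].tolist(),c["position"],c["orientation"])
print(manip.state())
E
```

```text
pics
scene [[455.25623519512624, 0.0, 257.9498698260531], [0.0, 455.25623519512624, 188.8135185578244], [0.0, 0.0, 1.0]] [ 1.34685616 -0.00425041  0.72485983] [-1.77072238 -1.63400411  0.76432852]
top [[469.4247054702432, 0.0, 259.6589405778553], [0.0, 469.4247054702432, 202.27590843641977], [0.0, 0.0, 1.0]] [0.43171134 0.0477231  0.99010495] [-2.09040464  2.11314404 -0.23159022]
{'clock': 0.1, 'joint_pos': array([ 1.27006997e+00,  2.64679233e-01,  1.60522909e+00, -2.32813024e-05,
        1.27370978e+00, -3.68961294e-02]), 'joint_velocities': array([-0.0004498 , -0.00089758, -0.0026098 , -0.00105806,  0.00024847,
        0.00053853]), 'tau': array([-2.41892258e-04, -5.03619790e+01, -3.58071291e+01,  7.30634923e-02,
        2.34049262e-02, -4.90400510e-05]), 'tool_pos': array([0.17584252, 0.65102723, 0.23751606]), 'tcp_rot': array([ 0.2055319 ,  1.56117488, -0.20868175]), 'contact_force': array([ 0.78284808, -0.14744342,  0.30260584]), 'moment': array([-0.01511432,  0.02669818,  0.04023187]), 'gripper_width': 0.0878891526902267}
```

View pics/scene0.png

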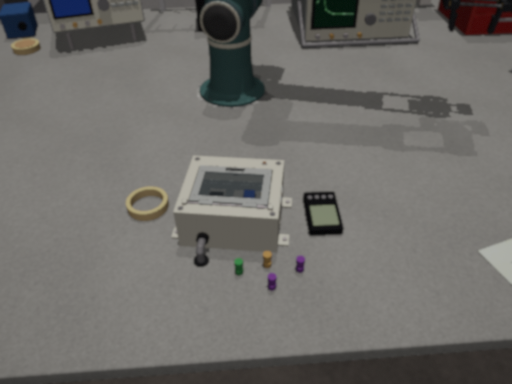

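View pics/top0.png

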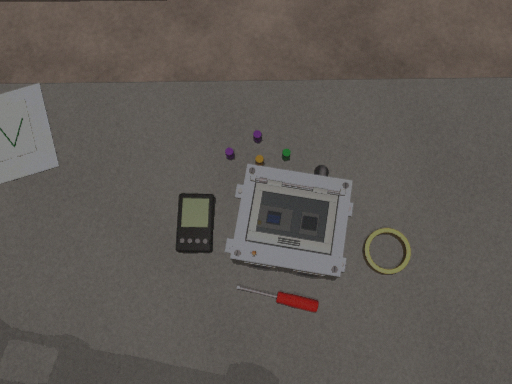

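The top view shows the box near (292,220), hinge side up and ridges at (288,241). The tester is at (196,222), the tape at (387,250) and the screwdriver at (280,298). The adapter-shaped things are purple (257,135), purple (229,153), orange/brass (260,159) and green (286,154). Next I'll enlarge this area and measure.

```bash
cat > h.py <<'E'
import cv2,numpy as np
from scipy.spatial.transform import Rotation as R
def P(c,u,v,h):
    K=c["intrinsics"];d=R.from_rotvec(c["orientation"]).as_matrix()@np.array([(u-K[0,2])/K[0,0],(v-K[1,2])/K[1,1],1]);p=c["position"]
    return p+d*(h-p[2])/d[2]
def proj(c,X):
    K=c["intrinsics"];q=R.from_rotvec(c["orientation"]).as_matrix().T@(np.asarray(X)-c["position"]);q=K@q;return q[:2]/q[2]
def zpt(c,u,v):
    K=c["intrinsics"];z=c["z_map"][int(v),int(u)]
    return c["position"]+R.from_rotvec(c["orientation"]).as_matrix()@(np.array([(u-K[0,2])/K[0,0],(v-K[1,2])/K[1,1],1])*z)
E
python3 - <<'E'
from h import *
t=dict(np.load("top0.npz"));s=dict(np.load("scene0.npz"))
cv2.imwrite("pics/topc.png",cv2.resize(t["image"][120:290,215:365],None,fx=5,fy=5,interpolation=2)[:600*2,:][:850] [:, :750] if 0 else cv2.resize(t["image"][140:285,215:365],None,fx=4,fy=4,interpolation=2))
cv2.imwrite("pics/scenec.png",cv2.resize(s["image"][145:295,165:315],None,fx=4,fy=4,interpolation=2))
for n,c,pts in(("t",t,[(245,167),(352,178),(345,272),(236,262),(288,241),(292,215),(260,158),(257,134),(286,153)]),("s",s,[(235,165),(205,163),(267,258),(230,208)])):
    for u,v in pts: print(n,u,v,zpt(c,u,v).round(3))
E
```

```text
t 245 167 [0.736 0.082 0.002]
t 352 178 [ 0.709 -0.153 -0.002]
t 345 272 [ 0.505 -0.127 -0.001]
t 236 262 [0.524 0.099 0.038]
t 288 241 [ 0.557 -0.003  0.102]
t 292 215 [ 0.607 -0.012  0.102]
t 260 158 [0.746 0.048 0.034]
t 257 134 [0.799 0.054 0.035]
t 286 153 [ 0.755 -0.007  0.036]
s 235 165 [ 0.536 -0.003  0.102]
s 205 163 [ 0.52  -0.071  0.1  ]
s 267 258 [0.751 0.049 0.03 ]
s 230 208 [ 0.673 -0.018  0.099]
```

View pics/topc.png

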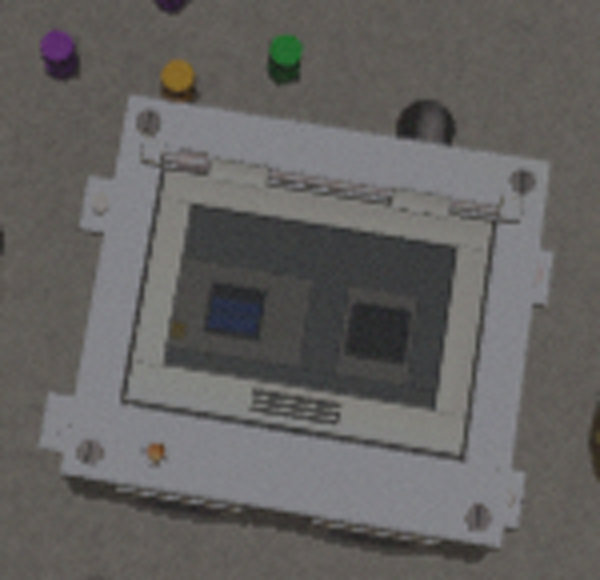

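View pics/scenec.png

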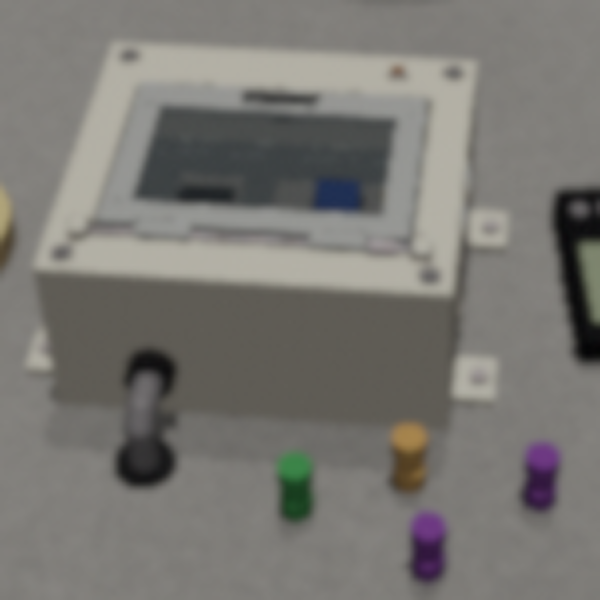

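The brass adapter is the ochre one, at top (260,158) and scene (267,258). The others are green and purple. Next I'll fit the box pose from the deck corners in both views.

Run:
```python
from h import *
t=dict(np.load("top0.npz"));s=dict(np.load("scene0.npz"))
# order: far-left(+x,+y), far-right, near-right, near-left
ct=np.array([(130,95),(549,160),(500,546),(62,475)])/4+[215,140]
cs=np.array([(458,295),(37,268),(112,42),(476,62)])/4+[165,145]
loc=np.array([(95,105),(95,-105),(-95,-105),(-95,105)])/1e3
for n,c,q in(("t",t,ct-.4),("s",s,cs-.4)):
    W=np.array([P(c,u,v,.1) for u,v in q])[:,:2]
    m=W.mean(0);H=(loc.T@(W-m));U,_,V=np.linalg.svd(H);Rm=V.T@U.T
    print(n,m,np.arctan2(Rm[1,0],Rm[0,0]),(W-m-loc@Rm.T).round(4).tolist())
# two-view heights: closest of rays for corners
for a,b in zip(ct-.4,cs-.4):
    A=[(c["position"],P(c,*q,0)-c["position"]) for c,q in((t,a),(s,b))]
    M=np.c_[A[0][1],-A[1][1]];l=np.linalg.lstsq(M,A[1][0]-A[0][0],rcond=None)[0]
    print("tri",((A[0][0]+l[0]*A[0][1]+A[1][0]+l[1]*A[1][1])/2).round(4))
# ridges
for c,q in((t,np.array([295,406])/4+[215,140]-.4),(s,np.array([281,98])/4+[165,145]-.4)): print("ridge",P(c,*q,.104))
for c,q in((t,np.array([235,311])/4+[215,140]-.4),(s,np.array([338,195])/4+[165,145]-.4)): print("blue",P(c,*q,.08))
```

```text
t [ 0.60144288 -0.01227543] -0.17282737029307008 [[-0.0, -0.0008], [0.0003, 0.0005], [0.0002, 0.0008], [-0.0005, -0.0005]]
s [ 0.60013219 -0.0114974 ] -0.17288867215971693 [[0.0007, 0.0011], [-0.0006, 0.0007], [-0.0011, -0.0011], [0.001, -0.0007]]
tri [0.713  0.0753 0.1005]
tri [ 0.6768 -0.1307  0.1017]
tri [ 0.4899 -0.0988  0.1017]
tri [0.5255 0.1073 0.0999]
ridge [ 0.55653959 -0.00379001  0.104     ]
ridge [ 0.55376591 -0.00408312  0.104     ]
blue [0.60740938 0.0232829  0.08      ]
blue [0.61027117 0.02344764 0.08      ]
```

```bash
cat >> h.py <<'E'
C=np.array([0.6008,-0.0119]);YAW=-0.173
Rb=R.from_euler("z",YAW).as_matrix()
def W(x,y,z): # box mm -> world m
    return Rb@np.array([x,y,z])/1e3+np.array([C[0],C[1],0])
def O(a,flip=False): # tool pitched a below horizontal, toward +box x
    ca,sa=np.cos(a),np.sin(a);s=-1 if flip else 1
    M=np.array([[ca,0,s*sa],[0,s,0],[-sa,0,s*ca]])
    return R.from_matrix(Rb@M).as_rotvec()
def under(th,a,r,gap=0,y=0): # TCP so that upper tip corner is at radius r on the cover's underside
    c=np.array([66-r*np.cos(th),101+r*np.sin(th)])-(3+gap)*np.array([np.sin(th),np.cos(th)])
    p=c-9*np.array([np.sin(a),np.cos(a)])
    return W(p[0],y,p[1])
E
python3 - <<'E'
from h import *
from cell import manip,inverse_kinematics as ik
q0=manip.state()["joint_pos"];print(R.from_rotvec(manip.state()["tcp_rot"]).as_matrix().round(2))
for f in(False,True):
    print(f)
    for nm,p,a in[("press",W(-46,0,150),np.pi/2),("press",W(-46,0,100),np.pi/2),("pre",under(.65,.55,105,60),.55),("u",under(.65,.55,105),.55),("u",under(1.2,.9,105),.9),("u",under(1.75,1.2,105),1.2),("u",under(1.75,.55,105),.55),("tog",W(-30,36,75),np.pi/2),("tog",W(2,36,75),np.pi/2)]:
        q=ik(p,O(a,f));print(nm,p.round(3),None if q is None else np.round(q,2))
E
```

```text
[[-0.    0.26  0.97]
 [-0.    0.97 -0.26]
 [-1.   -0.   -0.  ]]
False
press [ 0.555 -0.004  0.15 ] [-0.05  0.11  1.95 -0.    1.08 -1.45]
press [ 0.555 -0.004  0.1  ] [-0.05  0.17  1.99 -0.    0.98 -1.45]
pre [ 0.541 -0.001  0.107] None
u [ 0.577 -0.008  0.154] None
u [ 0.619 -0.015  0.192] [-0.01 -0.14  2.26 -0.29  0.36 -1.17]
u [ 0.673 -0.025  0.202] [-0.05  0.08  1.93 -0.06  0.76 -1.41]
u [ 0.677 -0.025  0.197] [-0.   -0.04  2.37  3.79  0.24  1.03]
tog [0.577 0.029 0.075] [ 0.01  0.24  1.96 -0.    0.94 -1.39]
tog [0.609 0.023 0.075] [-0.    0.29  1.89 -0.    0.96 -1.4 ]
True
press [ 0.555 -0.004  0.15 ] [-0.05  0.11  1.95  0.    1.08  1.69]
press [ 0.555 -0.004  0.1  ] [-0.05  0.17  1.99  0.    0.98  1.69]
pre [ 0.541 -0.001  0.107] None
u [ 0.577 -0.008  0.154] None
u [ 0.619 -0.015  0.192] [-0.01 -0.14  2.26 -0.29  0.36  1.97]
u [ 0.673 -0.025  0.202] [-0.05  0.08  1.93 -0.06  0.76  1.73]
u [ 0.677 -0.025  0.197] [-0.   -0.04  2.37  3.79  0.24 -2.11]
tog [0.577 0.029 0.075] [0.01 0.24 1.96 0.   0.94 1.75]
tog [0.609 0.023 0.075] [-0.    0.29  1.89  0.    0.96  1.74]
```

```bash
cat >> h.py <<'E'
def tip(th,a,L,gap=0,y=0,r0=122):
    u=np.array([-np.cos(th),np.sin(th)]);n=np.array([np.sin(th),np.cos(th)]);d=np.array([np.cos(a),-np.sin(a)])
    h=np.array([66,101])
    c=h+r0*u-3*n+L*d if a>th else h+(r0-L)*u-3*n
    f=np.array([np.sin(a),np.cos(a)])
    p=c-(9+gap)*f
    return W(p[0],y,p[1])
E
python3 - <<'E'
from h import *
from cell import manip,inverse_kinematics as ik
for f in(False,):
  for a in(.7,.8,.85,.9,.95,1,1.05,1.1,1.2):
    print(a,[ (lambda q:None if q is None else np.round(q,2).tolist())(ik(p,O(a,f))) for p in (tip(.65,a,20,40),tip(.65,a,20,8),tip(.7,a,20),tip(1.0,a,20),tip(1.75,a,20))])
E
```

```text
0.7 [[0.06, -0.17, 2.56, 4.17, 0.2, 0.7], [0.04, -0.18, 2.51, 4.45, 0.17, 0.41], None, None, [-0.01, -0.05, 2.29, -1.22, 0.13, -0.25]]
0.8 [[0.04, -0.19, 2.51, -1.17, 0.16, -0.25], [0.03, -0.19, 2.46, -0.89, 0.18, -0.54], [0.02, -0.19, 2.43, -0.79, 0.19, -0.65], [0.01, -0.17, 2.37, -0.61, 0.22, -0.84], [-0.02, -0.05, 2.22, -0.49, 0.23, -0.98]]
0.85 [[0.04, -0.2, 2.49, -0.77, 0.2, -0.66], [0.02, -0.19, 2.43, -0.6, 0.23, -0.83], [0.02, -0.18, 2.4, -0.54, 0.24, -0.9], [0.0, -0.17, 2.34, -0.43, 0.28, -1.02], [-0.02, -0.04, 2.19, -0.35, 0.29, -1.12]]
0.9 [[0.03, -0.2, 2.46, -0.52, 0.25, -0.91], [0.02, -0.18, 2.4, -0.43, 0.28, -1.01], [0.01, -0.17, 2.37, -0.39, 0.3, -1.05], [-0.0, -0.16, 2.31, -0.32, 0.34, -1.13], [-0.03, -0.03, 2.16, -0.26, 0.36, -1.21]]
0.95 [[0.02, -0.19, 2.43, -0.37, 0.32, -1.06], [0.01, -0.17, 2.37, -0.32, 0.35, -1.12], [0.0, -0.16, 2.34, -0.29, 0.36, -1.15], [-0.01, -0.14, 2.27, -0.24, 0.41, -1.21], [-0.03, -0.02, 2.12, -0.2, 0.43, -1.27]]
1 [[0.02, -0.19, 2.4, -0.28, 0.38, -1.15], [0.0, -0.16, 2.34, -0.24, 0.41, -1.2], [-0.0, -0.15, 2.31, -0.22, 0.43, -1.22], [-0.01, -0.13, 2.24, -0.19, 0.47, -1.26], [-0.04, -0.0, 2.09, -0.16, 0.49, -1.32]]
1.05 [[0.01, -0.18, 2.37, -0.21, 0.45, -1.22], [-0.0, -0.14, 2.3, -0.19, 0.47, -1.26], [-0.01, -0.13, 2.28, -0.18, 0.49, -1.27], [-0.02, -0.11, 2.21, -0.15, 0.53, -1.3], [-0.04, 0.02, 2.05, -0.12, 0.56, -1.35]]
1.1 [[0.0, -0.16, 2.34, -0.16, 0.51, -1.27], [-0.01, -0.13, 2.27, -0.15, 0.53, -1.3], [-0.01, -0.11, 2.24, -0.14, 0.55, -1.31], [-0.02, -0.09, 2.17, -0.12, 0.6, -1.34], [-0.04, 0.04, 2.01, -0.1, 0.63, -1.37]]
1.2 [[-0.01, -0.13, 2.27, -0.1, 0.64, -1.34], [-0.02, -0.09, 2.21, -0.09, 0.66, -1.36], [-0.02, -0.07, 2.18, -0.09, 0.67, -1.36], [-0.03, -0.05, 2.11, -0.08, 0.72, -1.38], [-0.05, 0.08, 1.94, -0.06, 0.76, -1.41]]
```

Run:
```python
from h import *
from cell import manip,cams
manip.set_gripper(0.0,20)
o=O(np.pi/2)
manip.move_pose(W(-46,0,180),o)
manip.move_linear(W(-46,0,112),rate=0.12)
f0=manip.state()["contact_force"];print(manip.state()["clock"],f0)
c=cams.capture("scene");cv2.imwrite("pics/s1.png",cv2.resize(c["image"][95:245,145:345],None,fx=4,fy=4))
for z in np.arange(110,97.4,-.75):
    manip.move_linear(W(-46,0,z),rate=0.02)
    s=manip.state();f=s["contact_force"]-f0;print(z,s["tool_pos"][2].round(4),f.round(2),round(s["clock"],2))
    if f[2]>9 : break
```

```text
4.8 [ 0.01137904 -0.57883237  0.37117274]
110.0 0.1106 [-1.11  0.42  0.18] 5.1
109.25 0.1094 [-0.21  0.37 -0.73] 5.35
108.5 0.1084 [ 0.04 -0.59 -0.72] 5.6
107.75 0.1077 [ 0.27  0.58 -0.46] 5.85
107.0 0.1069 [ 0.44  0.95 -0.69] 6.1
106.25 0.1062 [ 0.53  0.63 -0.03] 6.35
105.5 0.1054 [ 0.19  0.6  -0.55] 6.6
104.75 0.1049 [ 0.02  0.67 -0.04] 6.85
104.0 0.1042 [-0.59  0.52  1.61] 7.1
103.25 0.1033 [-0.24  0.51  2.81] 7.35
102.5 0.1028 [-0.84 -0.04  4.32] 7.6
101.75 0.1022 [-1.32  0.25  6.23] 7.85
101.0 0.1017 [-3.66  0.41  7.46] 8.1
100.25 0.1013 [-3.43  0.14  9.95] 8.35
```

View pics/s1.png

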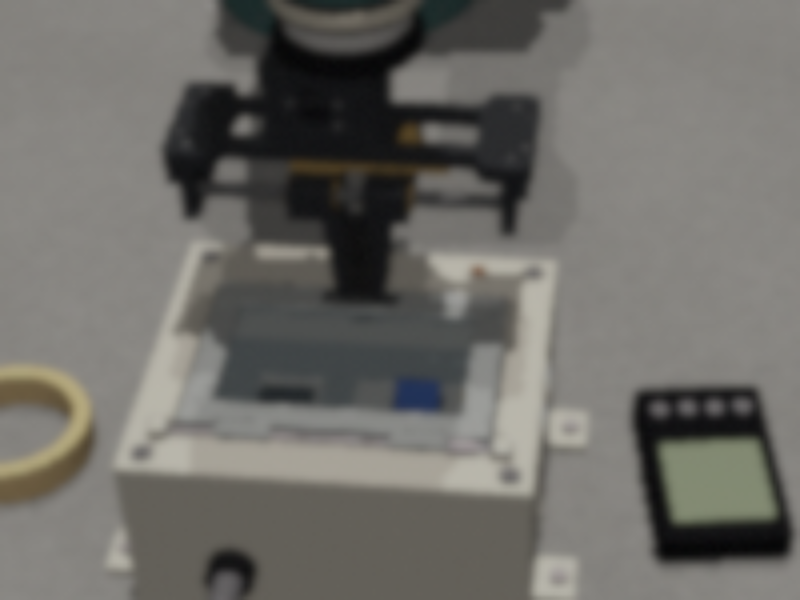

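Run:
```python
from h import *
from cell import manip,cams
manip.move_linear(W(-46,0,220),rate=0.25)
manip.move_linear(W(-110,0,230),rate=0.25)
s=manip.state();print(s["clock"],s["contact_force"],s["tool_pos"])
a=cams.capture("scene");b=cams.capture("top")
np.savez("scene2.npz",**a);np.savez("top2.npz",**b)
im=np.hstack([cv2.resize(a["image"][125:245,155:305],(400,320)),cv2.resize(b["image"][140:285,215:365],(400,387))[:320]])
cv2.imwrite("pics/p2.png",im)
```

```text
9.3833 [ 0.87804253 -0.4809225  -0.30069582] [0.4906191  0.00718879 0.2274933 ]
```

View pics/p2.png

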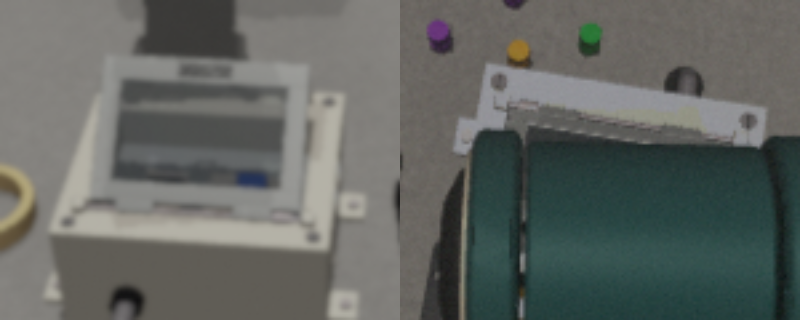

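The cover stands ajar, with its free edge at about (205,60) in the left crop. Next I'll check the edge height, tilt the tool and come in under the edge.

Run:
```python
from h import *
from cell import manip,cams
a=dict(np.load("scene2.npz"))
for v in (147,148,149,150,151): print(v,(Rb.T@(zpt(a,232,v)-[*C,0])*1e3).round(1))
o=O(1.0)
manip.move_pose(W(-110,0,185),o)
manip.move_linear(tip(.65,1.0,20,45),rate=.15)
s=manip.state();print(s["clock"],s["contact_force"],(Rb.T@(s["tool_pos"]-[*C,0])*1e3).round(1))
a=cams.capture("scene")
cv2.imwrite("pics/p3.png",cv2.resize(a["image"][95:245,145:345],None,fx=4,fy=4))
```

```text
147 [-30.4  -0.7 175.8]
148 [-2.66e+01 -1.00e-01  1.76e+02]
149 [-24.    0.2 175.3]
150 [-24.3   0.  172.6]
151 [-19.6   0.8 173.5]
10.8 [-0.45537258 -0.85515225  1.00847511] [-6.650e+01 -1.000e-01  1.269e+02]
```

View pics/p3.png

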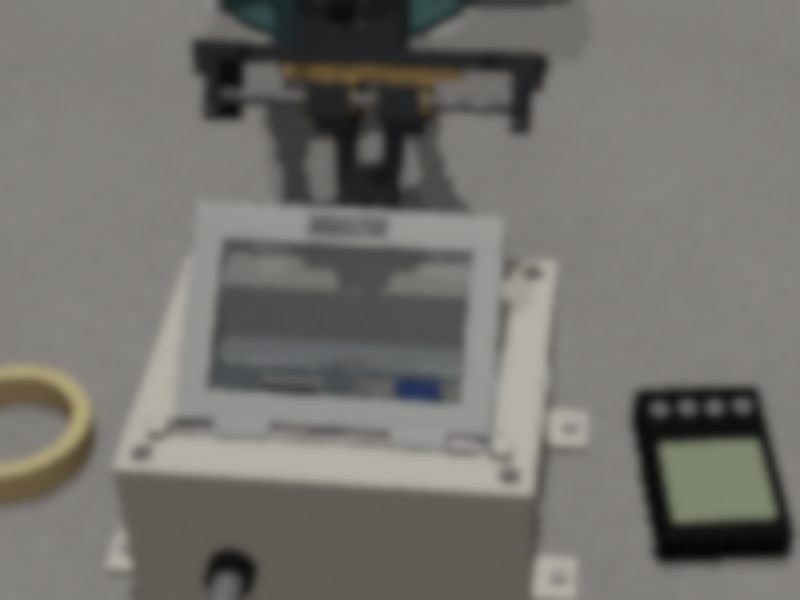

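The edge is measured at box x −30 mm, z 176 mm, which confirms 0.65 rad. The fingers are in front of and below it, so I'll push up now.

Run:
```python
from h import *
from cell import manip,cams
manip.move_linear(tip(.65,1.0,20,8),rate=.08)
f0=manip.state()["contact_force"]
for th in np.arange(.65,1.45,.1):
    manip.move_linear(tip(th,1.0,20),rate=.05)
    s=manip.state();f=s["contact_force"]-f0
    print(round(th,2),f.round(1),round(s["clock"],2),(Rb.T@(s["tool_pos"]-tip(th,1.0,20))*1e3).round(1))
    if np.linalg.norm(f)>18: print("STOP");break
a=cams.capture("scene")
cv2.imwrite("pics/p4.png",cv2.resize(a["image"][75:225,145:345],None,fx=4,fy=4))
```

```text
0.65 [-0.1 -0.9  0.2] 11.77 [ 0.3 -0.   0.2]
0.75 [ 0.4 -0.6 -0.1] 12.16 [0.8 0.1 0.9]
0.85 [ 0.4 -0.2  0.4] 12.55 [0.7 0.1 0.7]
0.95 [0.3 0.3 1.2] 12.94 [0.7 0.  0.6]
1.05 [-0.1  0.2  0.4] 13.32 [0.7 0.  0.6]
1.15 [0.5 0.2 0.3] 13.67 [0.6 0.  0.5]
1.25 [-0.9 -0.8  0.5] 14.02 [0.6 0.  0.4]
1.35 [ 0.4 -0.1  0.5] 14.37 [0.6 0.  0.4]
```

View pics/p4.png

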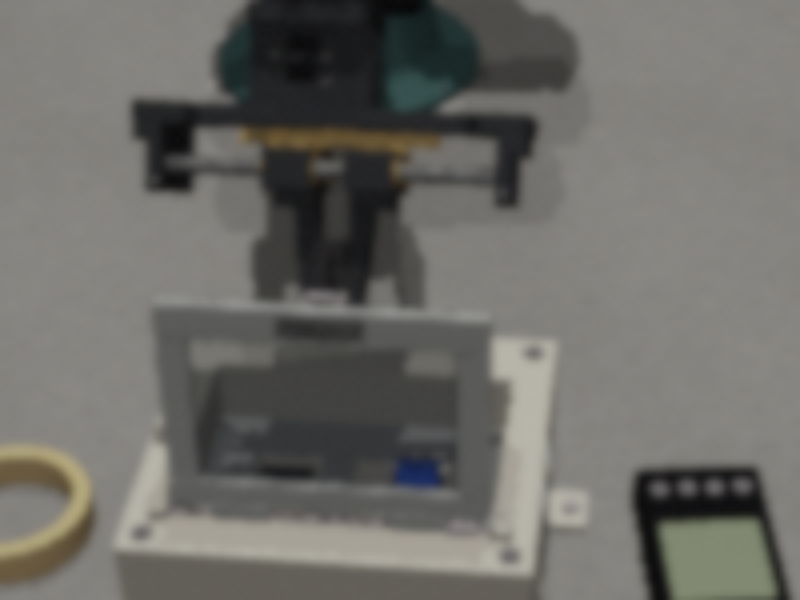

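The cover follows with little force and now stands near upright. I'll keep pushing, then withdraw.

Run:
```python
from h import *
from cell import manip,cams
f0=np.array([0,0,0])
for th in np.arange(1.45,1.86,.1):
    manip.move_linear(tip(th,1.0,20),rate=.05)
    s=manip.state();f=s["contact_force"]
    print(round(th,2),f.round(1),round(s["clock"],2))
    if np.linalg.norm(f)>18: print("STOP");break
p=tip(1.85,1.0,20)
manip.move_linear(p+Rb@[-.10,0,.04],rate=.2)
manip.dwell(.8)
a=cams.capture("scene");print(manip.state()["clock"])
cv2.imwrite("pics/p5.png",cv2.resize(a["image"][95:245,145:345],None,fx=4,fy=4))
```

```text
1.45 [ 0.6 -0.   0.2] 14.77
1.55 [-0.6  0.4  0.4] 15.12
1.65 [ 0.2 -0.3  0.2] 15.47
1.75 [ 0.6 -1.1  0.2] 15.82
1.85 [ 0.5 -0.4  0.8] 16.17
17.7083
```

View pics/p5.png

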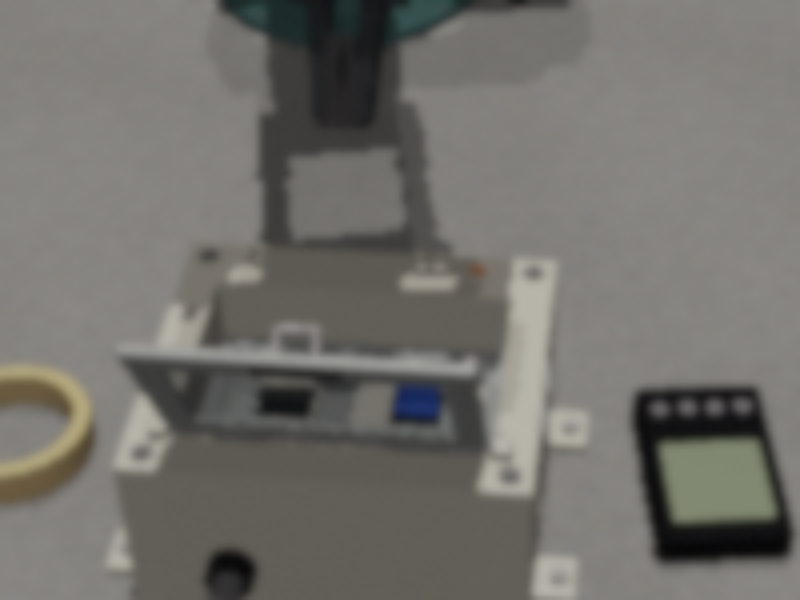

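Run:
```python
from h import *
from cell import manip,cams
manip.move_pose(W(-200,36,260),O(np.pi/2))
a=cams.capture("scene");b=cams.capture("top");np.savez("scene6.npz",**a);np.savez("top6.npz",**b)
L=lambda c,u,v:(Rb.T@(zpt(c,u,v)-[*C,0])*1e3).round(0)
for v in range(182,187): print("edge",v,L(a,220,v))
for u,v in((218,178),(219,180),(214,180),(224,180),(219,184),(249,195),(249,192),(216,195)): print(u,v,L(a,u,v))
im=np.hstack([cv2.resize(a["image"][150:240,160:300],(400,257)),cv2.resize(b["image"][140:285,215:365],(400,387))[:257]])
cv2.imwrite("pics/p6.png",np.hstack([cv2.resize(a["image"][150:240,170:290],(400,300)),cv2.resize(b["image"][140:285,215:365],(400,387))[:300]]))
```

```text
edge 182 [-49. -37.  63.]
edge 183 [125.   2. 208.]
edge 184 [125.   1. 205.]
edge 185 [131.   3. 209.]
edge 186 [129.   2. 205.]
218 178 [-60. -43.  66.]
219 180 [-55. -40.  64.]
214 180 [118. -10. 208.]
224 180 [118.   8. 210.]
219 184 [128.   0. 208.]
249 195 [104.  50. 165.]
249 192 [115.  52. 182.]
216 195 [ 98. -14. 155.]
```

View pics/p6.png

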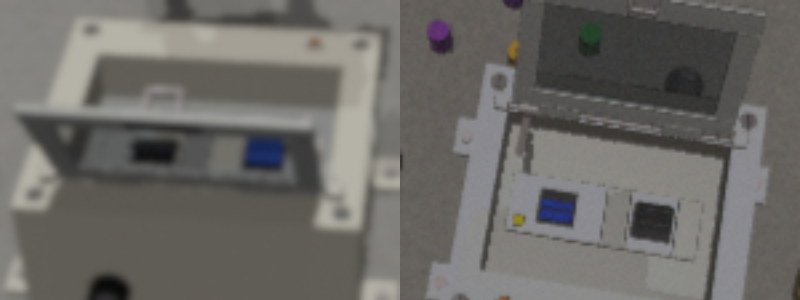

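The cover edge sits at box x 128 mm, z 207 mm, so it's at 2.1 rad, fully open. Blue is at (557,207) and black at (653,222) in the right-hand crop. I'll check blue's position by colour mask, then push.

Run:
```python
from h import *
from cell import manip,cams
b=dict(np.load("top6.npz"));a=dict(np.load("scene6.npz"))
def blue(c,n):
    h=cv2.cvtColor(c["image"],cv2.COLOR_BGR2HSV);m=cv2.inRange(h,(110,100,40),(130,255,255));m[:140]=0;m[:,:215]=0;m[290:]=0;m[:,365:]=0
    k,l,st,ce=cv2.connectedComponentsWithStats(m);i=1+np.argmax(st[1:,4]);print(n,st[i],[(Rb.T@(P(c,*ce[i],z)-[*C,0])*1e3).round(1) for z in(.068,.08)])
blue(b,"top");blue(a,"scene")
o=O(np.pi/2)
manip.move_pose(W(-33,36,160),o)
manip.move_linear(W(-33,36,77),rate=.12)
s=manip.state();f0=s["contact_force"];print(f0,(Rb.T@(s["tool_pos"]-[*C,0])*1e3).round(1))
for x in np.arange(-30,3.1,1.5):
    manip.move_linear(W(x,36,77),rate=.04)
    s=manip.state();f=Rb.T@(s["contact_force"]-f0);print(x,f.round(1),(Rb.T@(s["tool_pos"]-[*C,0])*1e3).round(1)[[0,2]],round(s["clock"],2))
    if -f[0]>9 or abs(f[2])>10:break
```

```text
top [267 214  13  10  95] [array([ 0.7, 36.3, 68. ]), array([-1.6, 36.2, 80. ])]
scene [244 191  11   9  87] [array([-4. , 34.8, 68. ]), array([ 9.5, 36.7, 80. ])]
[0.97579684 0.44108952 0.29292374] [-32.4  36.2  78. ]
-30.0 [-0.6 -1.  -1.2] [-29.  78.] 20.45
-28.5 [-0.9 -0.8 -1.2] [-28.3  77.2] 20.7
-27.0 [-0.2 -0.3 -0.7] [-26.9  77. ] 20.95
-25.5 [ 0.1 -0.5  0.6] [-25.4  77. ] 21.2
-24.0 [-1.1 -0.9 -0.5] [-23.9  77. ] 21.45
-22.5 [-1.4 -1.  -0.8] [-22.4  77. ] 21.7
-21.0 [-2.4 -0.7  1.1] [-21.3  76.9] 21.95
-19.5 [-5.9 -0.5  3.4] [-20.5  76.9] 22.2
-18.0 [-3.5  0.3  2.3] [-18.2  77.1] 22.45
-16.5 [-2.5 -0.7  1.5] [-15.9  77.1] 22.7
-15.0 [-1.6 -1.   1.3] [-14.5  77. ] 22.95
-13.5 [-2.4 -1.1 -0. ] [-13.2  77. ] 23.2
-12.0 [-2.6 -1.6  0.8] [-11.9  77. ] 23.45
-10.5 [-2.8 -0.8  1.5] [-10.4  77. ] 23.7
-9.0 [-4.  -0.5  1.1] [-8.7 77.1] 23.95
-7.5 [-2.6 -1.1  1.1] [-7.2 77. ] 24.2
-6.0 [-2.7 -0.5  1.1] [-5.9 76.9] 24.45
-4.5 [-2.6 -0.9  0.4] [-4.7 76.7] 24.7
-3.0 [-4.3 -1.1  1.8] [-4.3 76.5] 24.95
-1.5 [-10.1  -0.5   3.9] [-4.1 76.3] 25.2
```

The finger hit the toggle's end stop where expected (front face at about x +5 mm, matching 1.3 rad). I'll back off and look.

Run:
```python
from h import *
from cell import manip,cams
manip.move_linear(W(-20,36,77),rate=.06)
manip.move_linear(W(-30,36,170),rate=.15)
manip.move_pose(W(-200,36,260),O(np.pi/2))
a=cams.capture("scene");b=cams.capture("top");t0=dict(np.load("top0.npz"))
print(manip.state()["clock"],manip.state()["contact_force"])
L=lambda c,u,v:(Rb.T@(zpt(c,u,v)-[*C,0])*1e3).round(0)
print("edge",[L(a,220,v) for v in(184,185)])
for lo,hi in(((110,100,40),(130,255,255)),):
    m=cv2.inRange(cv2.cvtColor(b["image"],cv2.COLOR_BGR2HSV),lo,hi);m[:140]=0;m[:,:215]=0;m[290:]=0;m[:,365:]=0
    k,l,st,ce=cv2.connectedComponentsWithStats(m);i=1+np.argmax(st[1:,4]);print(st[i],ce[i],(Rb.T@(P(b,*ce[i],.08)-[*C,0])*1e3).round(1))
cv2.imwrite("pics/p7.png",np.hstack([cv2.resize(b["image"][195:245,250:330],(480,300),interpolation=2)]))
d=cv2.resize(b["image"][100:330,150:430],None,fx=2,fy=2);cv2.imwrite("pics/p8.png",d)
```

```text
27.325 [ 0.17045429  0.25241084 -0.31100476]
edge [array([125.,   1., 206.]), array([131.,   3., 208.])]
[268 210  13  11 120] [273.7        215.01666667] [ 5.2 35.8 80. ]
```

View pics/p7.png

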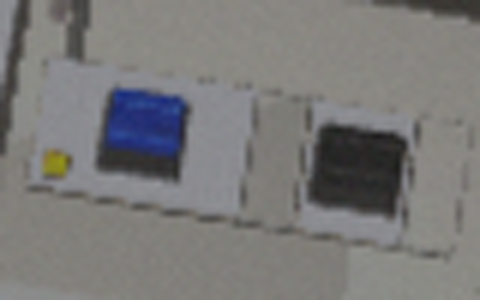

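View pics/p8.png

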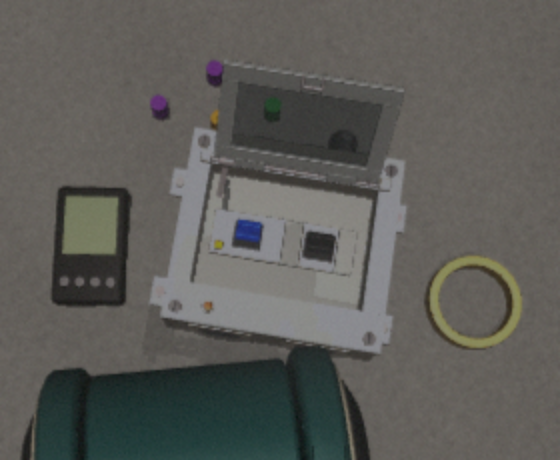

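Blue now leans to the hinge side (145,120 in the crop). Black (357,165), the tester, the tape and the adapter are unchanged, and the arm is clear with no force on the tool. Handing in.

Run:
```python
from cell import manip,order
manip.dwell(.3);print(manip.state()["contact_force"],manip.state()["clock"]);order.close_job()
```

```text
[-0.09078152  0.4663979  -0.11732319] 27.625
the job is handed in; nothing more can be done
```

The job is done and handed in at 27.6 s of the 51 s allowed. I pressed the cover until its catch let go, it sprang ajar, I pushed it right over, and I pushed the blue toggle to on.

What the last checks showed:
- **Ajar:** after I withdrew, the cover's free edge measured box x −30 mm, z 176 mm, which matches 0.65 rad.
- **Open:** the edge now measures about box x 128 mm, z 207 mm, which matches 2.1 rad. The cover took almost no measurable force on the way over.
- **Blue toggle:** it came up against its end stop where expected. The last top view shows it leaning toward the hinge.
- **Black toggle:** it looks unchanged in the same view.
- **Things around the box:** the tester, tape and brass adapter are in place by eye in that view; I did not measure how far they might have moved. The arm hid the screwdriver in the final picture. I believe it is untouched, because the tool stayed well above it and the force readings showed no contact there.
- **Robot:** it stands clear of everything, with only noise on the force reading.

One number disagreed with the description: pressing took about 10 N at the wrist for roughly 3 mm of travel, where 2–3 N was stated. That is well under the 45 N limit.

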